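# Hold the screening cover down for screwing

### The job

Set the finned cover gently on the open metal housing so that the lip under it drops inside the sprung frame, square with the housing, and press it straight down with a steady push of about 8 N, so that the frame sinks roughly half-way (about 7 mm) and never hits bottom. A colleague will drive the corner screws, so be the third hand: finish while still holding the cover pressed down; do not let go. Leave everything else on the bench where it stands.

Things in the scene. Friction and masses are not known exactly. Their poses are not given: they have to be found in the camera images.
- cover_fins (a point): centre of the 60 (x) x 40 (y) x 34 mm finned block (solid, fins along x) in the middle of the loose cover: grasp it from above across its 40 mm, along y. Its foot is 17 mm lower, on the cover's plate, 148 (x) x 94 (y) x 5 mm, mass about 0.25 kg. At the start the cover lies on the bench, z up, lip down, this point 28 mm above the bench. Half a turn about z fits as well
- cover_seat (a point): centre of the underside of the cover's plate, 22 mm below the centre of the finned block; axes as the cover's. Under the plate is a stepped locating lip, centred: 110 (x) x 56 (y) mm for the upper 3 mm, 104 x 50 mm for the lower 3 mm; its lowest face is 6 mm below this point
- housing: open aluminium housing fixed to the bench, left or right of the cover: 150 (x) x 96 (y) mm, rim 39 mm high, at each x end a 17 mm ear and a short round connector, parts already fitted inside (under 27 mm high). Origin on the bench under its centre
- seat_top (a point): centre of the flat top of the sprung frame in the housing: a level ring of 8 mm bars, 134 (x) x 80 (y) mm outside, opening 118 x 64 mm, top 52 mm above the bench when free (13 mm above the rim). The cover's lip drops into the opening with 4 mm play each side and the plate then lies on this top. Axes as the housing's; sinks with the frame
- seat_frame (a joint): how far the sprung frame is pressed down, m: 0 free, 0.013 bottomed. It stays level and pushes back by about 1.4 N per mm: about 1.7 mm under the cover's weight alone, about 7 mm at 10 N (cover's weight plus a push of about 8 N)
- relay: bystander: small clear-cover relay, 22x28x36 mm; origin at its underside
- mug: bystander: green mug, 96 mm tall; origin at its underside
- bottle: bystander: white bottle, 57 mm wide, 122 mm tall; origin at its underside
- spool: bystander: solder spool, 62 mm wide, 32 mm high; origin at its underside
- heatsink: bystander: bare black heat sink without a plate, 60x50x26 mm; not part of the job; origin at its underside

How it is judged (in metres and radians):
At the end, for the whole second after the job is handed in: Cover level on the sprung frame, lip inside (centres within 7 mm, square within 0.15 rad, plate within 2.5 mm of the frame), and still; the fingers hold it with the frame steadily 4.3 to 10.7 mm down and 6 to 16 N between cover and frame (horizontal distance between cover_seat and seat_top below 0.007 m and angle between the x axis of cover_seat and the x axis of seat_top, either way round below 0.15 rad and z of cover_seat in the frame of seat_top below 0.0025 m and angle between cover_seat's own z axis and vertical below 0.06 rad and value of joint seat_frame between 0.0043 and 0.0107 m and contact force between cover and seat_frame between 6 and 16 N and contact force between cover and the fingers above 3 N and velocity of joint seat_frame between -0.005 and 0.005 m/s and linear speed of cover below 0.01 m/s); the arm keeps its last pose, push and grip.
It fails at once if the cover is pressed or knocked on the frame with more than 25 N (contact force between cover and seat_frame above 25 N).
It fails at once if the sprung frame is pressed to the bottom (value of joint seat_frame above 0.0125 m).
It fails at once if a bystander is moved by more than 30 mm (distance of any of relay, mug, bottle, spool, heatsink from where it was at the start of the episode above 0.03 m).
It also fails if it takes over 42 s, if anything falls off the work surface, if the arm or the gripper's body presses on something with over 40 N, if the wrist force passes 120 N, or if a joint passes its speed limit or range.

### The arm

A 6-joint arm with a two-finger parallel gripper is mounted at the origin on a cart in front of the work surface, level with it; the furniture and walls round the work are solid. World frame = base frame: x ahead of the robot, y to its left, z up, the work surface at z = 0. Lengths are in m, angles in degrees, forces in N, time in s.
With the tool pointing down it reaches from about 0.375 to 0.925 m from the base axis. Payload 5.7 kg.
Tool frame: the origin (TCP) lies midway between the tips of the shut fingers; the grasp point (between the pads) lies 19 mm behind it (robot.hold_point_z is the distance from the TCP to the grasp point, in m); z points along the fingers, y is the line along which they close (so a half turn about z gives the same grasp; the last joint's range is limited). The gripper opens to 88 mm and grips with 3 to 60 N. Pads are 20 mm wide; open, the fingers measure 115 mm over their backs; the gripper's body (75 mm by 178 mm) begins 61 mm behind the grasp point.
Start: joints at [-6.595, 20.558, 86.54, -0, 72.909, -6.595], TCP at [0.6, -0, 0.183] pointing down, gripper open.
Joint ranges: [-170.27, 170.27], [-57.76, 135], [12.27, 136.19], [-55.21, 235.2], [11.17, 155.16], [-170.74, 170.74]. Speed limits (degrees/s): [136.94, 136.94, 180, 180, 180, 180].

### API

Orientations are given as [roll, pitch, yaw] about the fixed x, y, z axes, in that order (R = Rz(yaw) Ry(pitch) Rx(roll)).
In Python, from workcell import robot, optics, regions_of, place_of gives the robot as it stands. The module is installed in compiled form; this text tells all that it offers. Calls block until the motion is done:
- robot.reach(position, orientation): joint-space move of the TCP to a pose.
- robot.servo_line(position, attitude=None, velocity=0.15): straight line of the TCP; attitude=None keeps the orientation; velocity is the mean speed in m/s.
- robot.movej(angles): joint-space move.
- robot.command_gripper(opening, f_grip=None): finger opening in m; f_grip is the grip in N (None keeps the last); returns when the fingers have stopped.
- robot.hold(seconds).
- robot.ik(position, orientation): joint angles nearest the present ones, or None.
- robot.get_obs(): the state.
- optics.grab_frame(name): name is "scene" or "side" or "wrist"; returns the picture (384x512x3 uint8, red, green, blue); there is no depth.
- optics.calibration(name): a dict with "intrinsics" (3x3 intrinsics, pixels), "origin" and "orientation" of the camera in the world. Camera axes: x right, y down, z forward; pixel columns grow to the right and rows downward; lengths in m; the calibration is good to about 2 mm. The wrist camera is an equidistant fisheye: a pixel r from the principal point sees the ray r / f radians off the axis. A picture is of the moment at which its call begins: read the wrist's pose just before it. calibration takes no time and is no camera call; for the wrist camera it gives the pose at the moment of the call.
A pose or a line that the arm cannot do raises robot.MotionError and nothing moves.
- robot.finish_job(): hands the job in; it is judged then, once.
Trained networks look in the newest picture that a camera, given by its name, has taken for a name from the list of things; names that differ only in an ending like _2 or _b are one class to them, and where a whole thing is asked for, a point or a joint stands for the part that bears it (a point fixed in the world has none). Each returns a list of dicts, best first, with "confidence" (0 to 1); they miss things now and then, are a little off and sometimes report something else, mostly with a low value. They report only what shows in the picture. A call takes as long as a camera call.
- regions_of(query, camera): "pixels" (384x512 bool, what is visible of it) and "pixel" ([column, row] in pixels, amid what is visible of it).
- place_of(query, camera): "pixel" ([column, row] in pixels: a listed point, or the origin of a listed thing).
The state is a dict: "time_s": time; "qpos": joint angles; "dq": joint speeds; "tau": joint torques, N m; "tcp_pos": TCP position; "tcp_rot": TCP orientation; "wrist_force": force on the tool from outside, world axes, zero at the start; "moment": the same for the moment, N m; "opening": finger opening in m; "gripper_force": force on a finger pad.
Only numpy, scipy, OpenCV 4.12 (cv2) and the standard library are available. Lean on these libraries where they do the work, as an engineer would, in place of code of your own. Each camera call takes 0.05 s, during which the arm holds its last target. There are 200 camera calls.

## Working session

There is one attempt and no reset: what is moved stays moved. The work goes in short steps, each a Python script; the robot and the scene stay as the last script left them, time stands still between calls to the robot, and variables do not carry over. Pictures are saved under pics/ and viewed, at most 10 in all, crops included, and the job is handed in when it is done.

```bash
mkdir -p pics; cat > h.py <<'E'
import numpy as np, cv2
from scipy.spatial.transform import Rotation as R
from workcell import robot, optics, regions_of, place_of
def cal(n):
    c=optics.calibration(n); K=np.array(c["intrinsics"]); o=np.array(c["origin"]); M=np.array(c["orientation"])
    if M.shape!=(3,3): M=R.from_euler('xyz',M,degrees=True).as_matrix()
    return K,o,M
def ray(n,px,c=None):
    K,o,M=c or cal(n); v=np.array([(px[0]-K[0,2])/K[0,0],(px[1]-K[1,2])/K[1,1]])
    if n=="wrist":
        t=np.linalg.norm(v); d=np.r_[v/max(t,1e-9)*np.sin(t),np.cos(t)]
    else: d=np.r_[v,1]
    return o,M@d
def at_z(n,px,z,c=None):
    o,d=ray(n,px,c); return o+d*(z-o[2])/d[2]
def grab(n,f=None):
    c=cal(n); im=optics.grab_frame(n)
    if f: cv2.imwrite("pics/"+f,im[:,:,::-1])
    return im,c
E
python3 - <<'E'
from h import *
print({k:np.round(v,3) if not isinstance(v,str) else v for k,v in robot.get_obs().items()}, robot.hold_point_z)
print(optics.calibration("scene"))
Z=dict(cover_fins=.028,cover_seat=.006,housing=0,seat_top=.052,relay=0,mug=0,bottle=0,spool=0,heatsink=0)
ims=[]
for n in ["scene","side","wrist"]:
    im,c=grab(n); ims.append(im)
    for q,z in Z.items():
        for r in place_of(q,n)[:2]: print(n,q,round(r["confidence"],2),np.round(r["pixel"],1),np.round(at_z(n,r["pixel"],z,c),3))
cv2.imwrite("pics/a.png",ims[0][:,:,::-1]);cv2.imwrite("pics/b.png",np.vstack([ims[1]])[:,:,::-1]);cv2.imwrite("pics/c.png",ims[2][:,:,::-1])
E
```

```text
{'time_s': np.float64(0.0), 'qpos': array([-6.594, 20.596, 86.597,  0.   , 72.909, -6.595]), 'dq': array([ 0.127,  0.07 ,  0.005, -0.015, -0.026, -0.005]), 'tau': array([-2.0000e-03, -5.1538e+01, -2.7072e+01,  6.7000e-02,  3.5000e-02,
       -0.0000e+00]), 'tcp_pos': array([0.599, 0.   , 0.182]), 'tcp_rot': array([-1.7990e+02, -1.2000e-02,  9.0001e+01]), 'wrist_force': array([-0.376,  0.683, -0.315]), 'moment': array([-0.027,  0.018,  0.005]), 'gripper_force': np.float64(0.0), 'opening': np.float64(0.088)} 0.0187
{'intrinsics': array([[379.88169234,   0.        , 254.49016987],
       [  0.        , 379.88169234, 189.33774923],
       [  0.        ,   0.        ,   1.        ]]), 'origin': array([ 0.21257783, -0.75189983,  0.5157388 ]), 'orientation': array([-120.58858784,    1.34409555,  -31.11460983])}
scene cover_fins 0.78 [266.5 243.6] [ 0.538 -0.238  0.028]
scene cover_seat 0.92 [268.1 255.4] [ 0.535 -0.249  0.006]
scene cover_seat 0.32 [363.3 253.4] [ 0.701 -0.348  0.006]
scene housing 0.74 [199.5 204.1] [0.5   0.015 0.   ]
scene seat_top 0.74 [192.3 186.4] [0.489 0.022 0.052]

[... 327 characters left out ...]
side cover_seat 0.79 [233.5 253.9] [ 0.524 -0.254  0.006]
side housing 0.83 [218.8 183.5] [0.482 0.007 0.   ]
side seat_top 0.71 [219.6 167.7] [0.487 0.004 0.052]
side relay 0.45 [203.  219.1] [ 0.45  -0.131  0.   ]
side mug 0.71 [286.6 176.3] [0.66  0.031 0.   ]
side bottle 0.63 [299.2 206.4] [ 0.681 -0.094  0.   ]
side spool 0.74 [311.9 242.1] [ 0.698 -0.218  0.   ]
wrist cover_fins 0.66 [210.9 336.2] [ 0.534 -0.249  0.028]
wrist cover_seat 0.64 [211.7 328.1] [ 0.533 -0.25   0.006]
wrist mug 0.57 [307.5 148. ] [0.671 0.033 0.   ]
wrist bottle 0.88 [312.2 244.6] [ 0.684 -0.103  0.   ]
wrist spool 0.72 [318.9 308.8] [ 0.704 -0.217  0.   ]
wrist spool 0.61 [209.1 326.4] [ 0.528 -0.252  0.   ]
```

View pics/a.png

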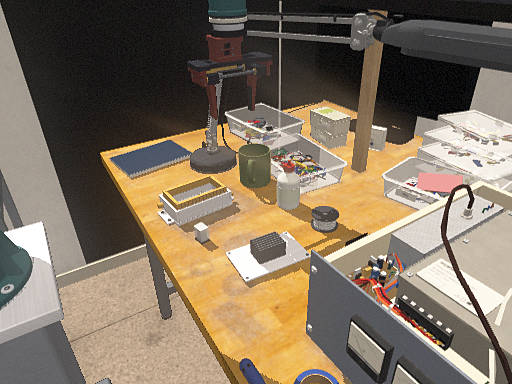

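View pics/c.png

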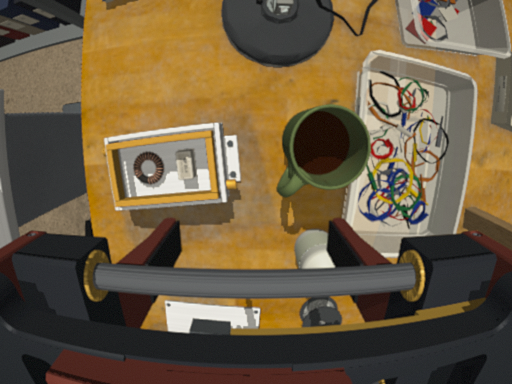

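The scene picture shows the cover at about (268,255), the housing with its ochre frame at (197,195), the relay at (203,232), and the heat sink at the far right behind the grey box. The wrist picture shows the housing at (165,170), almost square to the world axes. The cover is partly hidden by the gripper at (210,320).

```bash
cat >> h.py <<'E'
def rect(q,n,z,c,conf=0.3):
    for r in regions_of(q,n)[:2]:
        m=r["pixels"].astype(np.uint8); ys,xs=np.nonzero(m-cv2.erode(m,np.ones((3,3),np.uint8)))
        P=np.array([at_z(n,(x,y),z,c)[:2] for x,y in zip(xs,ys)])
        (cx,cy),(w,h),a=cv2.minAreaRect((P*1000).astype(np.float32))
        if w<h: w,h,a=h,w,a+90
        a=(a+90)%180-90
        print(n,q,round(r["confidence"],2),m.sum(),"c",round(cx,1),round(cy,1),"size",round(w,1),round(h,1),"yaw",round(a,2))
E
python3 - <<'E'
from h import *
im,c=grab("wrist"); print(c[1],c[2].round(2).tolist(),c[0][0,0])
rect("seat_top","wrist",.052,c); rect("housing","wrist",.039,c)
im,c=grab("scene"); rect("cover_seat","scene",.011,c)
robot.reach([0.46,-0.25,0.22],[180,0,0])
im,c=grab("wrist","d.png"); print(c[1])
for q,z in dict(cover_fins=.028,cover_seat=.006).items():
    for r in place_of(q,"wrist")[:2]: print(q,r["confidence"],r["pixel"],at_z("wrist",r["pixel"],z,c).round(4))
rect("cover_seat","wrist",.011,c);rect("cover_fins","wrist",.045,c); print(robot.get_obs()["time_s"],robot.get_obs()["qpos"])
E
```

```text
[0.60069511 0.06638508 0.38482023] [[1.0, -0.0, 0.0], [-0.0, -0.97, -0.24], [0.0, 0.24, -0.97]] 297.3186396354542
wrist seat_top 0.94 3042 c 490.5 13.2 size 137.7 82.6 yaw 4.87
wrist seat_top 0.58 6410 c 678.9 37.7 size 119.0 98.7 yaw 9.1
wrist housing 0.86 9738 c 496.5 13.6 size 173.4 96.3 yaw 4.82
scene cover_seat 0.93 2423 c 532.2 -244.8 size 147.9 110.3 yaw -3.43
[ 0.52654148 -0.24870684  0.42199037]
cover_fins 0.66 [254.1, 115.4] [ 0.5359 -0.2491  0.028 ]
cover_fins 0.19 [71.3, 157.1] [0.4877 0.0291 0.028 ]
cover_seat 0.68 [251.3, 112.8] [ 0.54   -0.2453  0.006 ]
wrist cover_seat 0.83 7111 c 533.6 -247.5 size 147.5 94.4 yaw -3.59
wrist cover_fins 0.88 7164 c 533.0 -247.6 size 135.3 88.5 yaw -3.76
3.1167 [-3.59937671e+01  1.23278577e+01  9.29529986e+01  5.87548145e-03
  7.47300447e+01  5.38946887e+01]
```

View pics/d.png

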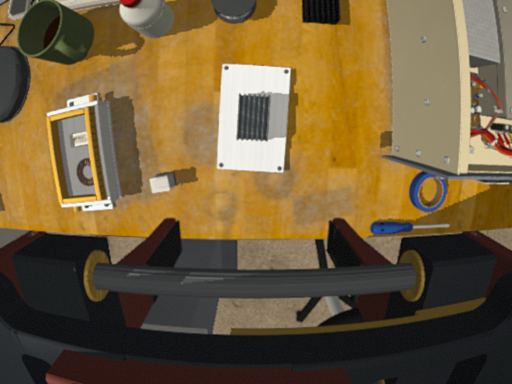

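The cover lies centrally below the camera at (255,118), plate corners clear, yaw about −3.6°. The housing is at (85,150). Next I grasp and lift the cover, then check it.

```bash
python3 - <<'E'
from h import *
g=lambda s:(lambda o:print(s,round(o["time_s"],2),o["tcp_pos"].round(4),o["tcp_rot"].round(2),"F",np.round(o["wrist_force"],2),round(o["opening"],4),round(o["gripper_force"],1)))(robot.get_obs())
O=[180,0,-3.6]
robot.reach([.5335,-.2475,.10],O); g("pre")
robot.servo_line([.5335,-.2475,.016],O,velocity=.05); g("down")
robot.command_gripper(.03,f_grip=40); g("grip")
robot.servo_line([.5335,-.2475,.06],O,velocity=.05); robot.hold(.3); g("lift")
robot.servo_line([.5335,-.2475,.15],O,velocity=.15)
robot.reach([.490,.012,.15],[180,0,4.85]); robot.hold(.3); g("over")
im,c=grab("wrist","e.png")
rect("seat_top","wrist",.052,c); rect("cover_seat","wrist",.15-.016+.011,c)
im2,c2=grab("side","f.png"); grab("scene","g.png")
cv2.imwrite("pics/h.png",np.hstack([cv2.resize(im2[60:300,100:400],(400,320)),cv2.resize(cv2.imread("pics/g.png")[60:300,80:380,::-1],(400,320))])[:,:,::-1])
E
```

```text
pre 3.73 [ 0.5333 -0.2473  0.1002] [-1.7999e+02  5.0000e-02 -3.5300e+00] F [0.25 0.04 0.38] 0.0878 0.0
down 5.57 [ 0.5337 -0.2476  0.0163] [ 1.7999e+02 -3.0000e-02 -3.6000e+00] F [ 0.24 -0.85 -0.55] 0.0876 0.0
grip 6.57 [ 0.5335 -0.2475  0.016 ] [-180.     0.    -3.6] F [-0.2   0.39 -0.7 ] 0.0299 0.0
lift 7.9 [ 0.5333 -0.2474  0.0597] [-1.7999e+02  3.0000e-02 -3.6000e+00] F [ 0.46 -0.54 -1.1 ] 0.0303 0.0
over 9.97 [0.4904 0.0111 0.1499] [ 1.7999e+02 -1.0000e-02  4.7700e+00] F [ 0.21  0.72 -0.16] 0.0301 0.0
wrist seat_top 0.83 2881 c 489.3 12.5 size 135.4 80.1 yaw 5.17
wrist seat_top 0.53 4352 c 656.7 38.6 size 108.3 62.1 yaw -86.89
wrist cover_seat 0.2 5698 c 542.3 -143.9 size 89.4 61.5 yaw -3.45
```

View pics/e.png

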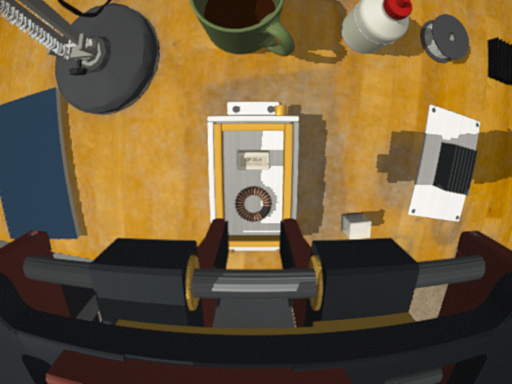

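View pics/h.png

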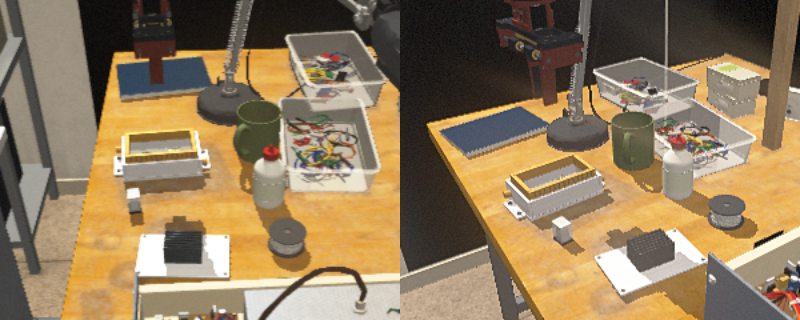

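The gripper shut to exactly 30 mm with zero force, so the grasp missed. The wrist picture shows the cover still on the bench at (445,163). The side and scene views show the gripper above the housing and nothing in it. I'll go back and look from near.

```bash
python3 - <<'E'
from h import *
im,c=grab("side"); rect("cover_seat","side",.011,c)
for q in ["cover_fins","cover_seat"]:
    for r in place_of(q,"side")[:1]: print(r["pixel"])
robot.command_gripper(.088,f_grip=40)
robot.reach([.47,-.2475,.15],[180,0,-3.6])
im,c=grab("wrist","i.png"); rect("cover_seat","wrist",.011,c)
for r in place_of("cover_fins","wrist")[:1]: print(r["pixel"],at_z("wrist",r["pixel"],.028,c))
robot.reach([.5335,-.2475,.06],[180,0,-3.6])
im,c=grab("wrist"); s,_=grab("side");print(robot.get_obs()["time_s"],robot.get_obs()["tcp_pos"])
s2,_=grab("scene")
cv2.imwrite("pics/j.png",np.hstack([cv2.resize(s[150:300,160:310],(400,400),interpolation=2),cv2.resize(s2[150:300,190:340],(400,400),interpolation=2)])[:,:,::-1])
E
```

```text
side cover_seat 0.6 2232 c 533.6 -246.6 size 147.3 105.4 yaw -2.35
[238.5, 245.0]
[235.8, 254.2]
wrist cover_seat 0.83 10330 c 533.9 -247.9 size 148.4 95.2 yaw -3.52
[252.2, 124.5] [ 0.53381355 -0.24784459  0.028     ]
13.2083 [ 0.53349569 -0.24759796  0.06151798]
```

View pics/j.png

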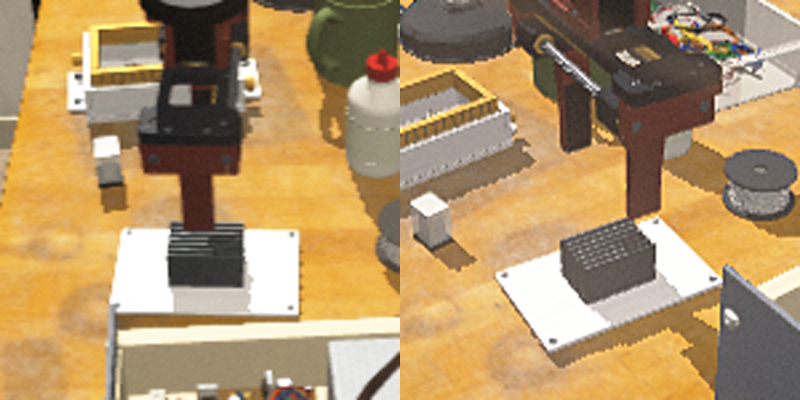

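View pics/i.png

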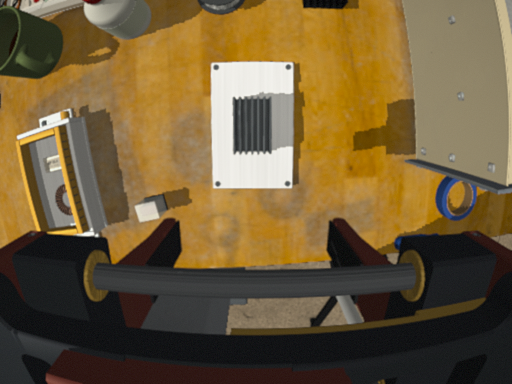

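The side and scene views show the cover undisturbed. The near finger seems to sit behind the block, at side crop (200,225). I'll project the TCP into the views to test this.

```bash
python3 - <<'E'
from h import *
def proj(n,p):
    K,o,M=cal(n); v=M.T@(np.array(p)-o)
    if n=="wrist":
        t=np.arctan2(np.hypot(v[0],v[1]),v[2]); u=v[:2]/np.hypot(v[0],v[1])*t
    else: u=v[:2]/v[2]
    return (u*K[0,0]+K[:2,2]).round(1)
p=robot.get_obs()["tcp_pos"]; print(p)
for n in ["side","scene","wrist"]:
    print(n,cal(n)[1].round(3),"tcp",proj(n,p),"near tip",proj(n,p+[0,-.044,0]),"far",proj(n,p+[0,.044,0]),"fin top",proj(n,[.5335,-.2475,.045]))
a,b=proj("side",p+[0,-.044,0]),proj("scene",p+[0,-.044,0])
s=cv2.imread("pics/j.png")
print("near tip in crop:",(a-[160,150])*400/150,(b-[190,150])*400/150+[400,0])
E
```

```text
[ 0.53364976 -0.24787664  0.06182636]
side [ 0.564 -0.962  0.734] tcp [237.2 233. ] near tip [237. 248.] far [237.3 219. ] fin top [237.4 238.7]
scene [ 0.213 -0.752  0.516] tcp [267.3 233.4] near tip [280.  245.4] far [255.6 222.4] fin top [267.2 240.1]
wrist [ 0.599 -0.251  0.264] tcp [255.  216.5] near tip [315.8 212.5] far [194.6 220. ] fin top [254.4 210. ]
near tip in crop: [205.33333333 261.33333333] [640.  254.4]
```

The finger tips show about 14 px higher in the side and scene views than the TCP projects to, and they're wider apart in the wrist view. All three agree that the real tips sit about 40 mm behind the reported TCP, which explains the empty grasp. I'll find the plate by a force-guarded touch, then grip.

```bash
cat >> h.py <<'E'
def g(s):
    o=robot.get_obs(); print(s,round(o["time_s"],2),o["tcp_pos"].round(4),o["tcp_rot"].round(2),"F",np.round(o["wrist_force"],2),round(o["opening"],4),round(o["gripper_force"],1))
def fz(n=5):
    a=[]
    for _ in range(n): robot.hold(.02); a.append(robot.get_obs()["wrist_force"][2])
    return np.mean(a)
E
python3 - <<'E'
from h import *
x,y=.5337,-.2477; O=[180,0,-3.6]
robot.servo_line([x,y,.016],O,velocity=.08); f0=fz(); print("f0",f0)
z=.016; 
while z>-.038:
    z-=.003 if z>-.018 else .001
    robot.servo_line([x,y,z],O,velocity=.04); f=fz(3)
    if abs(f-f0)>3: break
print("contact",z,f); g("c")
z+=.004; robot.servo_line([x,y,z],O,velocity=.04)
if abs(f-f0)>3:
    robot.command_gripper(.03,f_grip=40); g("grip")
E
```

```text
f0 0.021089946580883635
contact -0.029000000000000005 5.540063017758354
c 20.34 [ 0.5338 -0.2478 -0.0284] [ 1.7999e+02 -2.0000e-02 -3.6000e+00] F [-1.13  0.33  5.66] 0.088 2.7
grip 21.39 [ 0.5337 -0.2478 -0.025 ] [180.   -0.   -3.6] F [-0.26 -0.09 -1.06] 0.0402 40.0
```

Gripped: opening 40.2 mm at 40 N. Next I lift, carry it over the housing and hover, then do a force-guarded descent that stops if the lip lands early.

```bash
python3 - <<'E'
from h import *
robot.servo_line([.5337,-.2477,.055],[180,0,-3.6],velocity=.1); g("lift")
x,y=.4897,.0125; O=[180,0,5.0]
robot.servo_line([x,y,.055],O,velocity=.15); robot.servo_line([x,y,.034],O,velocity=.05); robot.hold(.2); g("hover")
f0=fz(); print("base",f0)
n=[grab(k)[0] for k in("side","scene")]
cv2.imwrite("pics/k.png",np.hstack([cv2.resize(n[0][110:230,150:300],(400,320),interpolation=2),cv2.resize(n[1][130:250,130:280],(400,320),interpolation=2)])[:,:,::-1])
z=.034
while z>.0225:
    z-=.0015; robot.servo_line([x,y,z],O,velocity=.03); f=fz(3)-f0
    if f>3 and z>.0235: print("EARLY",z,f); robot.servo_line([x,y,.034],O,velocity=.05); break
g("near"); print(z,f)
E
```

```text
lift 22.34 [ 0.5332 -0.2474  0.0545] [-1.7997e+02  6.0000e-02 -3.6000e+00] F [-0.25  0.96 -2.44] 0.0399 40.0
hover 25.02 [0.49   0.0125 0.0342] [ 1.7999e+02 -3.0000e-02  5.0000e+00] F [-0.12  0.64 -3.08] 0.0399 40.0
base -2.5820660499395354
near 27.6 [0.4896 0.0125 0.0219] [-1.8e+02  1.0e-02  5.0e+00] F [-0.51  0.64 -2.27] 0.0398 40.0
0.021999999999999992 0.3006774616733887
```

View pics/k.png

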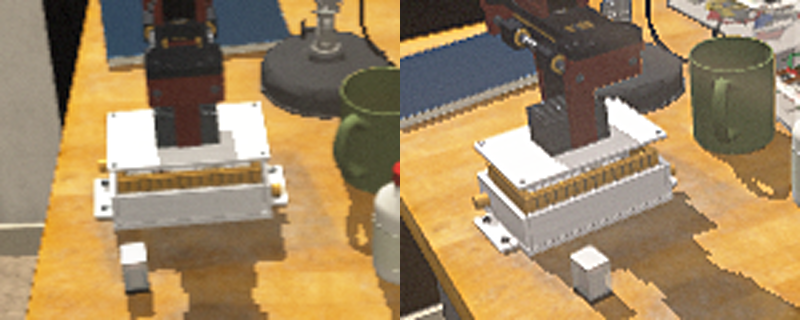

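At hover the picture shows the cover level and centred over the ochre frame (side crop about (190,140)). The lip has since gone past the frame's top without force. Now I press to about 10 N on the frame (8 N push plus the weight).

```bash
python3 - <<'E'
from h import *
x,y=.4897,.0125; O=[180,0,5.0]; f0=-2.58; z=.022; L=[]
while z>.0105:
    z-=.001; robot.servo_line([x,y,z],O,velocity=.02); f=fz(4)-f0; L.append((round(z,4),round(f,2)))
    if f>9.3: break
print(L); robot.hold(.6); print("steady",fz(10)-f0); g("end")
n=[grab(k)[0] for k in("side","scene")]
cv2.imwrite("pics/l.png",np.hstack([cv2.resize(n[0][110:230,150:300],(400,320),interpolation=2),cv2.resize(n[1][130:250,130:280],(400,320),interpolation=2)])[:,:,::-1])
E
```

```text
[(0.021, np.float64(-0.12)), (0.02, np.float64(1.27)), (0.019, np.float64(2.71)), (0.018, np.float64(3.7)), (0.017, np.float64(5.32)), (0.016, np.float64(6.55)), (0.015, np.float64(8.48)), (0.014, np.float64(9.4))]
steady 9.480166230969438
end 30.9 [0.4898 0.0125 0.0142] [ 1.8e+02 -2.0e-02  5.0e+00] F [-0.34 -0.16  6.81] 0.0398 40.0
```

View pics/l.png

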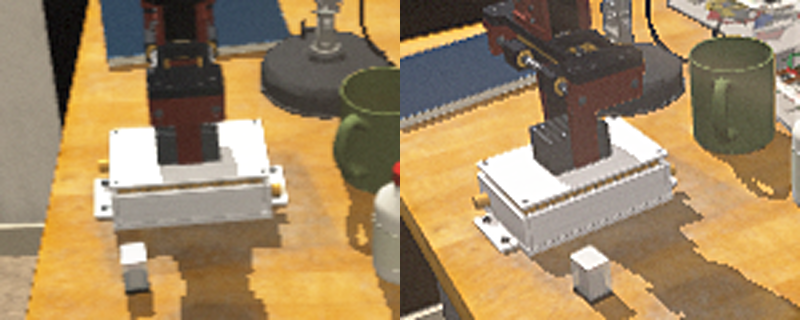

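The cover sits square and level on the housing (side crop about (190,165)), with an even sliver of frame showing below it. The force rises about 1.4 N per mm from contact at z ≈ 0.021 and holds steady at 9.5 N, which puts the frame about 6.8 mm down.

```bash
python3 -c "
from h import *
print(robot.finish_job())"
```

```text
the job is handed in; nothing more can be done
None
```

The job is handed in with the cover still held pressed on the sprung frame: square and level, about 9.5 N on the frame, which is an estimated 6.8 mm down; the first grasp closed empty because the real finger tips sit about 40 mm short of the reported TCP, and I corrected for that with a touch measurement.

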